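# Hook out the hidden filter drawer

## Robot

A 7-joint arm with a two-finger parallel gripper is mounted at the origin on the work surface. World frame = base frame: x ahead of the robot, y to its left, z up, the work surface at z = 0. Lengths are in m, angles in rad, forces in N, time in s.
With the tool pointing down it reaches from about 0.4 to 0.85 m from the base axis. Payload 4.5 kg.
Tool frame: the origin (TCP) lies at the centre of the arm's flange, where the gripper is bolted on; the fingertips stand 166 mm ahead of it and the grasp point (between the pads) lies 147 mm ahead of it (r.grip_depth is the distance from the TCP to the grasp point, in m); z points along the fingers, y is the line along which they close (so a half turn about z gives the same grasp; the last joint's range is limited). The gripper opens to 88 mm and grips with 3 to 60 N. Pads are 18 mm wide; open, the fingers measure 123 mm over their backs; the gripper's body (75 mm by 187 mm) begins 45 mm behind the grasp point.
Start: joints at [-1.192, 0.689, -0.195, 1.565, 0.157, 0.902, -0.215], TCP at [0.211, 0.588, 0.405] pointing down, gripper open.
Joint ranges: [-3.01, 3.01], [-0.46, 2.08], [-1.47, 1.51], [0.13, 2.56], [-1, 4.14], [0.04, 2.09], [-2.66, 2.66]. Speed limits (rad/s): [2.57, 2.57, 3.14, 3.14, 3.14, 3.14, 3.14].

## Interface

Orientations are given as a unit quaternion [x, y, z, w].
In Python, from plant import status, cams, r, finder gives the robot as it stands.
- The arm moves only by the tool play_rows, never from a script. Its argument "rows" is a list of rows, each a list of 7 numbers: the opening in per cent of the stroke, from 0 (shut) to 100 (fully open), then the shift along the tool's x, y, z in m, then the turn, a rotation vector about the tool's x, y, z in degrees. A call has 1 to 8 rows; each row shifts and turns the commanded pose from where the row before left it, along the tool's axes as they then stand; what a row does not reach is not made up. A row lasts 1/8 s, in which the tool goes at most 62.5 mm and 10.7 degrees, less where a joint would pass 70% of its speed; a pose out of reach is approached as far as the arm can. A call with a gripper value outside its range is refused whole. The fingers move at their own pace and stop on an object; "grip_force" is the grip in N (left out, the last holds). Time passes only in rows, so rows that do not move let the fingers close. It gives the time, the measured TCP pose, the force, the opening and the grip force at its end, in the units of the state.
- status.get_state(): the state, without advancing time (a new reading comes with each control period).
- cams.snapshot(name): name is "scene" or "top" or "wrist"; returns the picture (400x640x3 uint8, red, green, blue); there is no depth.
- cams.camera_params(name): a dict with "vfov" (degrees; the focal length in pixels is half the picture's height over the tangent of half this angle, whatever the lens; pixels are square), "cx", "cy" (the principal point, pixels), "R" (3x3) and "t" (3): a world point X has camera coordinates R X + t; the wrist camera has in their place "tool_from_camera" (4x4, takes a point from camera to tool coordinates, whose origin is the TCP and whose axes are the flange's). Camera axes: x right, y down, z forward; pixel columns grow to the right and rows downward; lengths in m; the calibration is good to about 2 mm. A picture is of the moment at which its call begins: read the wrist's pose just before it. camera_params takes no time and is no camera call.
- r.finish_job(): hands the job in; it is judged then, once.
Trained networks look in the newest picture that a camera, given by its name, has taken for a name from the list of things; names that differ only in an ending like _2 or _b are one class to them, and where a whole thing is asked for, a point or a joint stands for the part that bears it (a point fixed in the world has none). Each returns a list of dicts, best first, with "score" (0 to 1); they miss things now and then, are a little off and sometimes report something else, mostly with a low value. They report only what shows in the picture. A call takes as long as a camera call. They do not tell look-alikes from the thing itself.
- finder.spot_in(camera, label): "at" ([x, y, z] in m, in the coordinates of the camera as it stood for that picture, good to about 4 mm: the middle of the surface that is visible of it).
- finder.regions_of(camera, label): "mask" (400x640 bool, what is visible of it).
The state is a dict: "clock": time; "q": joint angles; "qd": joint speeds; "joint_torque": joint torques, N m; "tool_pos": TCP position; "eef_rot": TCP orientation; "contact_force": force on the tool from outside, world axes, zero at the start; "moment": the same for the moment, N m; "opening": opening from 0.0 (shut) to 1.0 (fully open); "finger_force": force on a finger pad.
Only numpy, scipy, OpenCV 4.12 (cv2) and the standard library are available. Lean on these libraries where they do the work, as an engineer would, in place of code of your own. Each camera call takes 0.05 s, during which the arm holds its last target. There are 200 camera calls.

## Task

Draw the pull hook out of its holder by the shank, lay it down on the bench and let go, then take it again by its black handle. Reach it under the hood of the white compressor unit, feel gently for the hidden pull loop, and draw the filter drawer out with the hook alone, without straining the loop, until the drawer's front plate stands about 2 cm clear of the hood. Then unhook, leave the drawer out, and lay the hook flat and wholly on the grey rubber mat, without touching the drawer with the gripper or disturbing the meter, screwdriver and jar.

Things in the scene. Friction and masses are not known exactly. Their poses are not given: they have to be found in the camera images.
- unit: White bench compressor unit, fixed, 220 mm deep (own x), 260 mm wide (own y), 120 mm high (fittings to 150 mm). Origin: centre of its footprint at bench height; own +x points from its front inwards. Its hood (underside 62 mm above the bench) overhangs a bay open towards -x and down to the bare bench, 170 mm wide (own y -85 to +85) between solid cheeks.
- hood_edge (a point): Middle of the hood's lower front edge, at own x = -110 mm of the unit, 62 mm above the bench; axes as the unit's. The cheeks end level with this edge.
- drawer (a joint): Travel of the filter drawer towards the unit's -x in m: 0 fully in, 0.13 its end stop (do not run into it). Starts between 0 and 0.015. Slides stiffly (4 to 5 N) and stays where it is left. Its front plate is 80 mm behind the hood edge at 0, so 20 mm clear of the hood at 0.10; 0.09 is enough.
- drawer_front (a point): Middle of the drawer's front plate (160 mm wide, 52 mm high), outer face, 35 mm above the bench; axes as the unit's. From the plate a pull loop juts to -x: an upright closed rectangular eye with a vertical front bar 30 mm ahead of the plate, on two level arms 17 mm above and below this height. All 6 mm thick, so the opening is 28 mm high and 27 mm deep.
- loop_rail (a point): Same point as drawer_front: middle of the rail that carries the grey plastic loop. The loop is hidden: it may stand anywhere from 30 mm left to 30 mm right of here (own y), which no reading tells, so find it by touch, for instance by sweeping sideways behind its bar. It does not give sideways under a light touch; more than 15 N from the hook strains it.
- hook: Steel pull hook lying flat, 0.1 to 0.16 kg, 229 mm long. Black handle 100 mm long (own x -50 to 50), 16 mm wide, 24 mm high; origin at the handle's middle on its underside. Own x runs along the shank to the hook end, z up. The round 8 mm shank at own height 12 mm reaches x = 175 mm and bends square to own +y. Balance point near x = 20 mm. At the start the handle is inside the holder.
- hook_tip (a point): End of the bent tip, 18 mm to own +y of the shank's axis, at own x 175 mm, 12 mm above the underside (the 8 mm thick rod's round end reaches 4 mm further). Axes as the hook's.
- hook_end (a point): Rear end of the hook's handle, own x = -50 mm, 12 mm above the underside.
- holder: Grey sleeve fixed to the bench, 120 mm long (own x), 40 mm wide and high, inside 28 mm wide, open towards own +x, closed behind. Origin: centre of its footprint. The hook lies in it pointing along own +x, handle's middle within 5 mm of the holder's origin, so only the shank shows; pulled straight out along own +x by 125 mm or more, the handle is free.
- mat: Grey rubber mat fixed to the bench, 280 mm (own x) by 140 mm (own y), 3 mm thick. Origin: centre of its underside.
- meter: Green hand multimeter, 170 x 80 x 34 mm, loose bystander; origin at the centre of its underside.
- driver: Screwdriver lying on the bench, loose bystander.
- jar: White jar, 60 mm across, 90 mm high, loose bystander; origin at the centre of its underside.
Not all that is in view belongs to the job. Leave any green or turquoise look-alike of the hook alone. There is more than one size of the holder; the one meant has the size given above.

How it is judged:
On the way, in this order (a step that is already met when the one before it is completed fails the run):
1. the hook is out of the holder and lies on the bench, let go, before the drawer is pulled (x of hook in the frame of holder above 0.11 m and height (world z) of hook below 0.008 m and linear speed of hook below 0.02 m/s and contact force between the fingers and hook below 0.1 N and value of joint drawer below 0.03 m), for 0.1 s.
2. the hook is held up off the bench with its tip behind the hood edge (height (world z) of hook_tip between 0.02 and 0.06 m and x of hook_tip in the frame of unit above -0.09 m and y of hook_tip in the frame of unit between -0.085 and 0.085 m), for 0.1 s.
3. the drawer is out by 0.09 m or more (value of joint drawer above 0.09 m), for 0.1 s.
At the end, for the whole second after the job is handed in: The drawer is out by at least 0.09 m, and the hook lies flat (within 7 degrees), at rest and wholly on the mat (tip point and handle end inside its edges), away from the drawer (value of joint drawer above 0.09 m and x of hook_tip in the frame of mat between -0.14 and 0.14 m and y of hook_tip in the frame of mat between -0.07 and 0.07 m and x of hook_end in the frame of mat between -0.14 and 0.14 m and y of hook_end in the frame of mat between -0.07 and 0.07 m and height (world z) of hook below 0.01 m and angle between hook's own z axis and vertical below 0.12 rad and linear speed of hook below 0.02 m/s and contact force between hook and drawer below 0.1 N); the robot touches nothing.
It fails at once if the gripper or arm touches the drawer or its loop (contact force between any of the fingers, the arm and drawer above 0.5 N).
It fails at once if the hook strains the drawer or loop with more than 15 N (contact force between hook and drawer above 15 N).
It fails at once if a bystander is moved by more than 30 mm (distance of any of meter, driver, jar from where it was at the start of the episode above 0.03 m).
It also fails if it takes over 66 s, if anything falls off the work surface, if the arm or the gripper's body presses on something with over 40 N, if the wrist force passes 120 N, or if a joint passes its speed limit or range.

## Working session

There is one attempt and no reset: what is moved stays moved. The work goes in short steps, Python scripts to look and compute and a tool call to move; the robot and the scene stay as the last step left them, time stands still between calls to the robot, and variables do not carry over. Pictures are saved under pics/ and viewed, at most 10 in all, crops included, and the job is handed in when it is done.

Besides the shell and the picture viewer there is one more tool, called after "Call:" by a JSON object that holds its "method" and its "body". play_rows: Moves the arm, as the interface text tells. Its arguments: {"type":"object","properties":{"rows":{"type":"array","items":{"type":"array","items":{"type":"number"}}},"grip_force":{"type":"number"}},"required":["rows"]}

```bash
ls; mkdir -p pics; cat > h.py <<'E'
import numpy as np, cv2
from plant import status, cams, r, finder
from scipy.spatial.transform import Rotation as Ro
def K(n):
    p=cams.camera_params(n); f=200/np.tan(np.radians(p['vfov'])/2); return f,p['cx'],p['cy'],p
def ext(n,st=None):
    f,cx,cy,p=K(n)
    if 'R' in p: return np.array(p['R']),np.array(p['t'])
    T=np.eye(4);T[:3,:3]=Ro.from_quat(st['eef_rot']).as_matrix();T[:3,3]=st['tool_pos']
    M=np.linalg.inv(T@np.array(p['tool_from_camera'])); return M[:3,:3],M[:3,3]
def w(n,c,st=None):
    R,t=ext(n,st); return R.T@(np.array(c)-t)
def px2w(n,u,v,z,st=None):
    f,cx,cy,p=K(n);R,t=ext(n,st)
    d=R.T@np.array([(u-cx)/f,(v-cy)/f,1]);o=-R.T@t
    return o+d*(z-o[2])/d[2]
def w2px(n,X,st=None):
    f,cx,cy,p=K(n);R,t=ext(n,st);c=R@np.array(X)+t
    return c[0]/c[2]*f+cx,c[1]/c[2]*f+cy
def save(im,name): cv2.imwrite('pics/'+name,im[:,:,::-1])
E
python3 - <<'E'
from h import *
np.set_printoptions(precision=4,suppress=True)
st=status.get_state();print(st)
for n in ['top','scene']:
    im=cams.snapshot(n);save(im,n+'0.png');print(n,K(n))
    for l in ['unit','hook','holder','mat','meter','driver','jar','drawer']:
        for d in finder.spot_in(n,l)[:4]: print(n,l,round(d['score'],2),w(n,d['at']))
print(K('wrist'))
E
```

```text
pics
{'clock': 0.0, 'q': array([-1.1922,  0.69  , -0.1945,  1.5664,  0.1573,  0.9025, -0.2151]), 'qd': array([ 0.0012, -0.0001,  0.0011, -0.    ,  0.0001,  0.0012, -0.0006]), 'joint_torque': array([  0.0001, -52.7552,  -1.2671, -15.3424,  -0.0526,   0.0065,
         0.0002]), 'tool_pos': array([0.2112, 0.5879, 0.4039]), 'eef_rot': array([ 0.1715,  0.9852, -0.0009, -0.0001]), 'contact_force': array([-0.0093,  0.4884,  0.2697]), 'moment': array([-0.0468, -0.0309,  0.0164]), 'finger_force': 0.0, 'opening': 0.9984544850411308}
top (np.float64(451.5135400690702), 318.012520234663, 205.11611644506536, {'vfov': 47.78233624587171, 'cx': 318.012520234663, 'cy': 205.11611644506536, 'R': array([[ 0.0721, -0.9974,  0.0035],
       [-0.9734, -0.0711, -0.2179],
       [ 0.2176,  0.0123, -0.976 ]]), 't': array([0.0701, 0.5721, 1.1487])})
top unit 0.96 [ 0.7175 -0.0211  0.1192]
top hook 0.84 [0.2879 0.2891 0.0234]
top hook 0.65 [0.4126 0.5546 0.0236]
top hook 0.52 [0.462  0.1652 0.016 ]
top holder 0.91 [0.5897 0.1884 0.0276]
top holder 0.8 [0.4601 0.2973 0.036 ]
top holder 0.36 [ 0.7201 -0.0206  0.1
[... 530 characters left out ...]
6 [0.4161 0.5678 0.0189]
scene hook 0.59 [0.3038 0.2969 0.0228]
scene hook 0.52 [0.4613 0.1679 0.0151]
scene holder 0.86 [0.4702 0.3003 0.0447]
scene holder 0.69 [0.5945 0.1941 0.0309]
scene mat 0.68 [ 0.4299 -0.3101  0.0051]
scene meter 0.81 [ 0.7015 -0.3368  0.0408]
scene driver 0.67 [0.6614 0.296  0.0228]
scene jar 0.92 [0.6527 0.3656 0.0705]
(np.float64(276.8283356992552), 318.2073976670865, 198.91816702960907, {'vfov': 71.69391816651684, 'cx': 318.2073976670865, 'cy': 198.91816702960907, 'tool_from_camera': array([[ 0.0008, -0.9613, -0.2755,  0.0709],
       [ 1.    ,  0.0008,  0.    ,  0.0001],
       [ 0.0002, -0.2755,  0.9613,  0.0198],
       [ 0.    ,  0.    ,  0.    ,  1.    ]])})
```

View pics/top0.png

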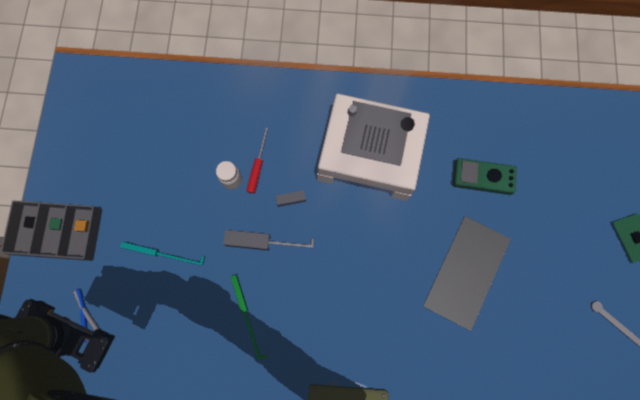

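View pics/scene0.png

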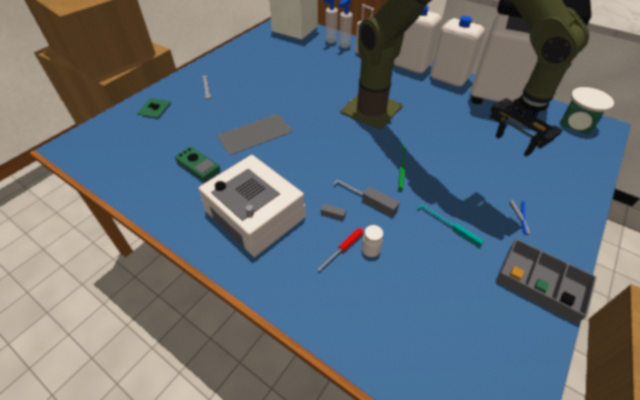

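The top view shows the right holder at (225–268, 240), with the hook shank running to (312, 244) and its tip bent up-image. The unit is at (375, 145), its front facing the robot, and the mat is at (467, 272). The green and turquoise hooks and the small block at (290, 198) are decoys.

```bash
cat > fit.py <<'E'
from h import *
from scipy.optimize import minimize
def boxmask(n,p,dims,st=None):
    x,y,a=p;c,s=np.cos(a),np.sin(a);P=[]
    for sx in(-.5,.5):
        for sy in(-.5,.5):
            for z in(0,dims[2]):
                X=sx*dims[0];Y=sy*dims[1];P.append(w2px(n,[x+c*X-s*Y,y+s*X+c*Y,z],st))
    h=cv2.convexHull((np.array(P,np.float32)*16).astype(np.int32))
    m=np.zeros((400,640),np.uint8);cv2.fillConvexPoly(m,h,255,cv2.LINE_AA,4);return m/255.
def fit(views,dims,p0):
    def cost(p):
        s=0
        for n,m,st in views:
            b=boxmask(n,p,dims,st);s+=1-np.minimum(b,m).sum()/np.maximum(b,m).sum()
        return s/len(views)
    best=None
    for da in(-.1,0,.1):
        sx=np.array(p0)+[0,0,da]
        S=np.vstack([sx,sx+[.015,0,0],sx+[0,.015,0],sx+[0,0,.1]])
        q=minimize(cost,sx,method='Nelder-Mead',options=dict(initial_simplex=S,xatol=1e-4,fatol=1e-5))
        if best is None or q.fun<best.fun:best=q
    return best.x,best.fun
E
python3 - <<'E'
from fit import *
np.set_printoptions(precision=4,suppress=True)
for n in('top','scene'):cams.snapshot(n)
for l,d,p0 in[('unit',(.22,.26,.12),(.77,0,-.1)),('holder',(.12,.04,.04),(.46,.3,-1.6)),('mat',(.28,.14,.003),(.41,-.31,-.5)),('meter',(.17,.08,.034),(.69,-.34,-1.6))]:
    V=[]
    for n in('top','scene'):
        for q in finder.regions_of(n,l):
            m=q['mask'];ys,xs=np.nonzero(m);u,v=w2px(n,[*p0[:2],d[2]])
            if len(xs) and np.hypot(xs.mean()-u,ys.mean()-v)<30: V.append((n,m.astype(float),None));break
    for v in [V]+[[x] for x in V]: print(l,[x[0] for x in v],*fit(v,d,p0))
for n in('top','scene'):
    for q in finder.regions_of(n,'hook'):
        m=q['mask'];ys,xs=np.nonzero(m);print(n,q['score'],m.sum(),xs.min(),xs.max(),ys.min(),ys.max())
E
```

```text
Traceback (most recent call last):
  File "fit.py", line 21, in fit
    q=minimize(cost,sx,method='Nelder-Mead',options=dict(initial_simplex=S,xatol=1e-4,fatol=1e-5))
  File "fit.py", line 15, in cost
    b=boxmask(n,p,dims,st);s+=1-np.minimum(b,m).sum()/np.maximum(b,m).sum()
  File "fit.py", line 8, in boxmask
    X=sx*dims[0];Y=sy*dims[1];P.append(w2px(n,[x+c*X-s*Y,y+s*X+c*Y,z],st))
                                       ~~~~^^^^^^^^^^^^^^^^^^^^^^^^^^^^^^
  File "h.py", line 18, in w2px
    f,cx,cy,p=K(n);R,t=ext(n,st);c=R@np.array(X)+t
                       ~~~^^^^^^
  File "h.py", line 7, in ext
    f,cx,cy,p=K(n)
              ~^^^
  File "h.py", line 5, in K
    p=cams.camera_params(n); f=200/np.tan(np.radians(p['vfov'])/2); return f,p['cx'],p['cy'],p
ValueError: time passes only in moves, steps and waits
```

```bash
sed -i 's/^def K(n):/import functools\n@functools.cache\ndef K(n):/' h.py
python3 - <<'E'
from fit import *
np.set_printoptions(precision=4,suppress=True)
for n in('top','scene'):cams.snapshot(n)
for l,d,p0 in[('unit',(.22,.26,.12),(.77,0,-.1)),('holder',(.12,.04,.04),(.46,.3,-1.6)),('mat',(.28,.14,.003),(.41,-.31,-.5)),('meter',(.17,.08,.034),(.69,-.34,-1.6))]:
    V=[]
    for n in('top','scene'):
        for q in finder.regions_of(n,l):
            m=q['mask'];ys,xs=np.nonzero(m);u,v=w2px(n,[*p0[:2],d[2]])
            if len(xs) and np.hypot(xs.mean()-u,ys.mean()-v)<30: V.append((n,m.astype(float),None));break
    for v in [V]+[[x] for x in V]: print(l,[x[0] for x in v],*fit(v,d,p0))
for n in('top','scene'):
    for q in finder.regions_of(n,'hook'):
        m=q['mask'];ys,xs=np.nonzero(m);print(n,q['score'],m.sum(),xs.min(),xs.max(),ys.min(),ys.max())
print(px2w('top',312,244,.012),px2w('top',270,242,.012),status.get_state()['clock'])
E
```

```text
unit ['top', 'scene'] [ 0.7363 -0.0267 -0.1676] 0.0673756326285368
unit ['top'] [ 0.737  -0.0266 -0.1641] 0.07596417210910156
unit ['scene'] [ 0.7354 -0.0285 -0.1745] 0.05605297855884883
holder ['top', 'scene'] [ 0.4615  0.2954 -1.5878] 0.14691988035777548
holder ['top'] [ 0.4627  0.2955 -1.6086] 0.17080626314559466
holder ['scene'] [ 0.4575  0.295  -1.6572] 0.1057416492020935
mat ['top', 'scene'] [ 0.4208 -0.3103 -0.3997] 0.06441305321520169
mat ['top'] [ 0.4225 -0.3096 -0.4146] 0.039887770409025025
mat ['scene'] [ 0.4171 -0.3119 -0.4041] 0.07726408969074838
meter ['top', 'scene'] [ 0.6914 -0.3546 -1.6837] 0.13864299523902218
meter ['top'] [ 0.6933 -0.3507 -1.6169] 0.12230807321106585
meter ['scene'] [ 0.6884 -0.3574 -1.7177] 0.13678464274875446
top 0.94 389 231 264 276 358
top 0.9 437 120 204 242 265
top 0.68 133 272 313 242 247
scene 0.59 280 418 481 205 244
scene 0.43 112 398 403 166 189
[0.4666 0.1206 0.012 ] [0.4637 0.2362 0.012 ] 1.7
```

Call:
{"method": "play_rows", "body": {"rows": [[100,-0.047,-0.037,0.009,0,0,0],[100,-0.047,-0.037,0.009,0,0,0],[100,-0.047,-0.037,0.009,0,0,0],[100,-0.047,-0.037,0.009,0,0,0],[100,-0.047,-0.037,0.009,0,0,0],[100,-0.047,-0.037,0.009,0,0,0],[100,-0.047,-0.037,0.009,0,0,0],[100,-0.047,-0.037,0.009,0,0,0]]}}

```text
clock: 2.7
tool_pos: [0.4662, 0.1811, 0.3327]
eef_rot: [0.171, 0.985, 0.0, 0.0]
contact_force: [1.0, 0.0, -0.4]
opening: 0.999
finger_force: 0.0
```

Call:
{"method": "play_rows", "body": {"rows": [[100,0,0,0,0,0,10],[100,0,0,0,0,0,10],[100,0,0,0,0,0,10],[100,0,0,0,0,0,10],[100,0,0,0,0,0,10],[100,0,0,0,0,0,10],[100,0,0,0,0,0,10],[100,0,0,0,0,0,0]]}}

```text
clock: 3.7
tool_pos: [0.4651, 0.1829, 0.3328]
eef_rot: [0.705, 0.709, 0.0, 0.0]
contact_force: [-0.8, 0.7, 0.1]
opening: 1.002
finger_force: 0.0
```

```bash
python3 - <<'E'
from fit import *
np.set_printoptions(precision=4,suppress=True)
st=status.get_state();print({k:st[k] for k in('clock','q','tool_pos','eef_rot')})
im=cams.snapshot('wrist');save(im,'w1.png')
for l in('hook','holder'):
    for q in finder.regions_of('wrist',l):
        m=q['mask'];ys,xs=np.nonzero(m);print(l,q['score'],m.sum(),xs.min(),xs.max(),ys.min(),ys.max())
        if l=='holder':print(fit([('wrist',m.astype(float),st)],(.12,.04,.04),(.4615,.2954,-1.58)))
for d in finder.spot_in('wrist','hook'):print(d['score'],w('wrist',d['at'],st))
E
```

```text
{'clock': 3.7, 'q': array([-0.5274,  0.6459,  0.097 ,  2.0193, -0.1255,  0.4814, -0.3321]), 'tool_pos': array([0.4651, 0.1829, 0.3328]), 'eef_rot': array([0.7048, 0.7094, 0.0002, 0.0002])}
hook 0.68 3961 25 221 30 152
hook 0.66 846 311 331 136 239
hook 0.32 1176 460 639 234 280
holder 0.65 5924 293 342 0 134
(array([ 0.4628,  0.3009, -1.6054]), np.float64(0.04048357556234072))
holder 0.63 2476 410 451 140 218
(array([ 0.4615,  0.2954, -1.68  ]), np.float64(1.0))
holder 0.38 1011 461 526 234 279
(array([ 0.4615,  0.2954, -1.68  ]), np.float64(1.0))
0.89 [0.461  0.1772 0.0137]
0.87 [0.2992 0.2968 0.021 ]
```

View pics/w1.png

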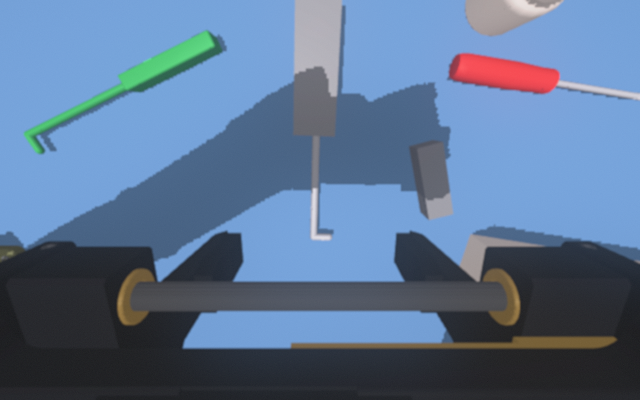

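The wrist view shows the shank from (317, 138) at the holder mouth to the bend at (315, 236), with the tip pointing right (+x world).

```bash
python3 - <<'E'
from fit import *
np.set_printoptions(precision=4,suppress=True)
st=status.get_state()
for u,v in[(317,138),(315.5,190),(315,237),(330,237)]:print(px2w('wrist',u,v,.014,st))
q=[x for x in finder.regions_of('wrist','hook')]
m=[x['mask'] for x in q if x['mask'][150:230,300:330].sum()>300][0]
ys,xs=np.nonzero(m);P=np.array([px2w('wrist',xs[ys==y].mean(),y,.014,st) for y in range(140,230,5)]);k=np.polyfit(P[:,1],P[:,0],1);print(k,np.polyval(k,[.3,.18]))
print(Ro.from_quat(st['eef_rot']).as_matrix())
E
```

```text
[0.4635 0.2349 0.014 ]
[0.4621 0.1783 0.014 ]
[0.4618 0.1216 0.014 ]
[0.4794 0.1217 0.014 ]
[0.0156 0.4585] [0.4631 0.4613]
[[-0.0064  1.      0.    ]
 [ 1.      0.0064  0.0003]
 [ 0.0003  0.     -1.    ]]
```

Call:
{"method": "play_rows", "body": {"rows": [[100,-0.006,-0.004,0.05,0,0,1.3],[100,0,0,0.05,0,0,0],[100,0,0,0.04,0,0,0],[100,0,0,0.023,0,0,0],[0,0,0,0,0,0,0],[0,0,0,0,0,0,0],[0,0,0,0,0,0,0],[0,0,0,0,0,0,0]], "grip_force": 30}}

```text
clock: 4.95
tool_pos: [0.4612, 0.1767, 0.1702]
eef_rot: [0.713, 0.701, 0.0, 0.0]
contact_force: [-0.0, -0.3, 0.1]
opening: 0.572
finger_force: 0.0
```

Call:
{"method": "play_rows", "body": {"rows": [[0,0,0,0,0,0,0],[0,0,0,0,0,0,0],[0,0,0,0,0,0,0],[0,0,0,0,0,0,0],[0,0,0,0,0,0,0],[0,0,0,0,0,0,0]]}}

```text
clock: 5.7
tool_pos: [0.4611, 0.1766, 0.1697]
eef_rot: [0.714, 0.701, 0.0, -0.0]
contact_force: [0.4, -0.6, 0.4]
opening: 0.075
finger_force: 30.0
```

Call:
{"method": "play_rows", "body": {"rows": [[0,-0.01,0,0,0,0,0],[0,-0.02,0,0,0,0,0],[0,-0.022,0,0,0,0,0],[0,-0.022,0,0,0,0,0],[0,-0.022,0,0,0,0,0],[0,-0.022,0,0,0,0,0],[0,-0.018,0,0,0,0,0],[0,-0.006,0,0,0,0,0]]}}

```text
clock: 6.7
tool_pos: [0.4656, 0.0339, 0.174]
eef_rot: [0.715, 0.7, -0.005, -0.003]
contact_force: [-0.3, -0.4, -0.3]
opening: 0.08
finger_force: 30.0
```

Call:
{"method": "play_rows", "body": {"rows": [[30,0,0,0,0,0,0],[30,0,0,0,0,0,0],[40,0,0,0,0,0,0],[40,0,0,0,0,0,0],[50,0,0,-0.04,0,0,0],[60,0.03,0,-0.05,0,0,0],[70,0.05,0,-0.02,0,0,0],[80,0.05,0,0,0,0,0]]}}

```text
clock: 7.7
tool_pos: [0.4698, 0.1674, 0.2857]
eef_rot: [0.714, 0.7, -0.002, -0.002]
contact_force: [-0.1, 0.6, -0.1]
opening: 0.782
finger_force: 0.0
```

```bash
python3 - <<'E'
from fit import *
np.set_printoptions(precision=4,suppress=True)
st=status.get_state();print({k:st[k] for k in('clock','q','tool_pos','eef_rot')})
im=cams.snapshot('wrist');save(im,'w2.png');cams.snapshot('top')
for n in('wrist','top'):
    for d in finder.spot_in(n,'hook'):print(n,d['score'],w(n,d['at'],st))
E
```

```text
{'clock': 7.7, 'q': array([-0.4726,  0.7297,  0.063 ,  2.0512, -0.1239,  0.3705, -0.3289]), 'tool_pos': array([0.4698, 0.1674, 0.2857]), 'eef_rot': array([ 0.7139,  0.7003, -0.0025, -0.0024])}
wrist 0.77 [0.3113 0.2981 0.0224]
wrist 0.66 [0.4674 0.1481 0.0228]
wrist 0.38 [0.4648 0.2819 0.0361]
top 0.84 [0.4112 0.5532 0.0254]
top 0.6 [0.1719 0.2404 0.0175]
top 0.45 [0.4637 0.0416 0.018 ]
```

View pics/w2.png

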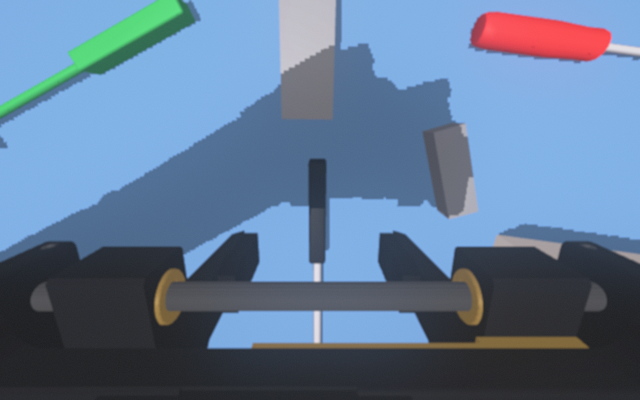

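The handle shows in the wrist view from (317, 159) to (317, 262), lying clear of the holder and let go.

```bash
python3 - <<'E'
from fit import *
np.set_printoptions(precision=4,suppress=True)
st=status.get_state()
for u,v in[(317.5,159),(317,261.5)]:print(px2w('wrist',u,v,.024,st))
im=cv2.cvtColor(cv2.imread('pics/w2.png'),cv2.COLOR_BGR2GRAY).astype(float)
P=[]
for y in range(165,258,6):
    xs=[x for x in range(295,340) if im[y,x]<75]
    if len(xs)>8:P.append(px2w('wrist',np.mean(xs[:]),y,.024,st))
P=np.array(P);k=np.polyfit(P[:,1],P[:,0],1);print(len(P),k,np.polyval(k,[.1,.15,.2]))
print(Ro.from_quat(st['eef_rot']).as_matrix(), status.get_state()['clock'])
E
```

```text
[0.466  0.2047 0.024 ]
[0.464 0.106 0.024]
9 [0.0051 0.4643] [0.4648 0.465  0.4653]
[[ 0.0154  0.9998 -0.0108]
 [ 0.9999 -0.0154 -0.0016]
 [-0.0017 -0.0107 -0.9999]] 7.9
```

Call:
{"method": "play_rows", "body": {"rows": [[80,-0.042,-0.004,0.02,-0.6,0,0],[70,0,0,0.04,0,0,0],[60,0,0,0.035,0,0,0],[60,0,0,0.015,0,0,0],[60,0,0,0,0,0,0]]}}

```text
clock: 8.52
tool_pos: [0.4641, 0.1229, 0.1734]
eef_rot: [0.714, 0.7, -0.002, 0.0]
contact_force: [0.7, -1.0, 0.2]
opening: 0.599
finger_force: 0.0
```

Call:
{"method": "play_rows", "body": {"rows": [[60,0.002,0.001,0.004,0,0,0],[10,0,0,0,0,0,0],[10,0,0,0,0,0,0],[10,0,0,0,0,0,0],[10,0,0,0,0,0,0],[10,0,0,0,0,0,0],[10,0,0,0,0,0,0]], "grip_force": 40}}

```text
clock: 9.4
tool_pos: [0.4655, 0.1258, 0.1701]
eef_rot: [0.714, 0.701, -0.0, 0.001]
contact_force: [0.1, -0.3, 3.5]
opening: 0.181
finger_force: 40.0
```

Call:
{"method": "play_rows", "body": {"rows": [[10,0,0,-0.02,0,0,0],[10,-0.015,0,-0.02,0,0,0],[10,-0.04,-0.008,-0.01,0,0,0],[10,-0.04,-0.009,0,0,0,0],[10,-0.04,-0.01,0,0,0,0],[10,-0.03,0,0,0,0,0],[10,0,0,0,0,0,0]]}}

```text
clock: 10.28
tool_pos: [0.4349, -0.0411, 0.22]
eef_rot: [0.715, 0.699, -0.002, 0.001]
contact_force: [-0.2, 0.4, -1.3]
opening: 0.177
finger_force: 40.0
```

Call:
{"method": "play_rows", "body": {"rows": [[10,0,0,0,0,0,-10.2],[10,0,0,0,0,0,-10.2],[10,0,0,0,0,0,-10.2],[10,0,0,0,0,0,-10.2],[10,0,0,0,0,0,-10.2],[10,0,0,0,0,0,-10.2],[10,0,0,0,0,0,-10.2],[10,0,0,0,0,0,-10.1]]}}

```text
clock: 11.28
tool_pos: [0.4355, -0.0373, 0.22]
eef_rot: [0.079, 0.997, -0.0, -0.0]
contact_force: [-0.7, -1.2, -1.5]
opening: 0.176
finger_force: 40.0
```

```bash
python3 - <<'E'
from fit import *
np.set_printoptions(precision=4,suppress=True)
st=status.get_state();print({k:st[k] for k in('clock','q','tool_pos','eef_rot','contact_force')})
im=cams.snapshot('top');cv2.imwrite('pics/t2.png',cv2.resize(im[130:330,250:450,::-1],(800,800))[:600]); 
R=Ro.from_quat(st['eef_rot']).as_matrix();print(R)
for n in['top']:
    for l in['hook','hook_tip']:
        for d in finder.spot_in(n,l):print(l,d['score'],w(n,d['at'],st))
tip=np.array(st['tool_pos'])+R@[-.145,0,.147+.01];print(tip,w2px('top',tip))
E
```

```text
{'clock': 11.275, 'q': array([ 0.0202,  0.8344, -0.0658,  2.2557,  0.7556,  0.0725,  0.6335]), 'tool_pos': array([ 0.4355, -0.0373,  0.22  ]), 'eef_rot': array([ 0.0794,  0.9968, -0.0005, -0.0001]), 'contact_force': array([-0.6917, -1.1948, -1.5329])}
[[-0.9874  0.1582 -0.0002]
 [ 0.1582  0.9874 -0.001 ]
 [ 0.0001 -0.001  -1.    ]]
hook 0.74 [0.2891 0.2888 0.0248]
hook 0.6 [ 0.4025 -0.0392  0.0753]
hook 0.6 [0.4068 0.5549 0.0223]
hook_tip 0.79 [0.4111 0.5496 0.0207]
hook_tip 0.67 [0.2909 0.2917 0.027 ]
hook_tip 0.53 [ 0.3993 -0.0354  0.0708]
[ 0.5787 -0.0604  0.063 ] (np.float64(382.174557530373), np.float64(204.8932488573056))
```

View pics/t2.png

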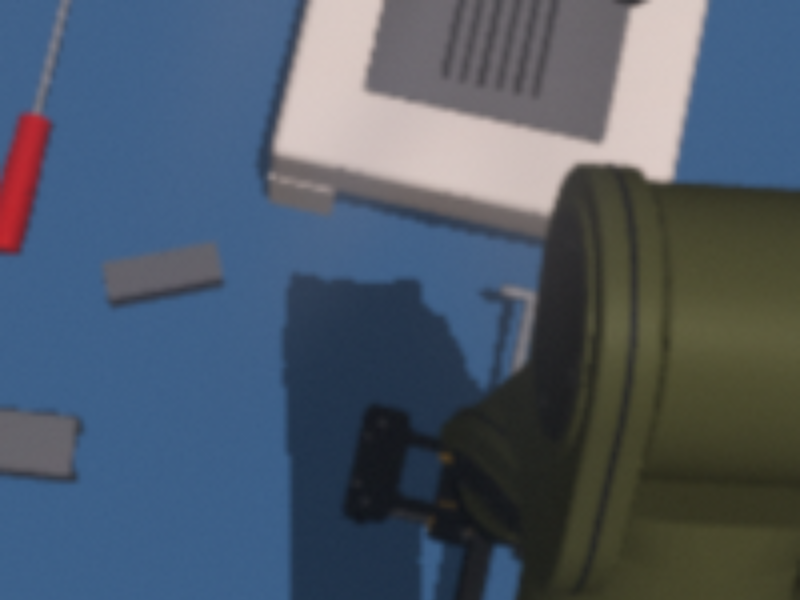

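The tip bend shows at about pixel (383, 203) and points left (unit +y). The prediction was (382, 205), so the hook sits in the hand as assumed.

```bash
cat > u.py <<'E'
from h import *
U=np.array([.7363,-.0267]);A=-.1676
def tip_u(st,off=.145):
    R=Ro.from_quat(st['eef_rot']).as_matrix()
    s=np.array(st['tool_pos'])+R@[-off,0,.158]
    c,sn=np.cos(A),np.sin(A);d=s[:2]-U
    return np.array([c*d[0]+sn*d[1],-sn*d[0]+c*d[1],s[2]]), np.arctan2(-R[1,0],-R[0,0])-A
E
python3 - <<'E'
from u import *
np.set_printoptions(precision=4,suppress=True)
a=px2w('top',318.75,168,.12);b=px2w('top',387,183.75,.12);d=a-b
print(a,b,'yaw',np.arctan2(-d[0],d[1]))
c,s=np.cos(A),np.sin(A)
for y in(.13,):print('pred corner',U+[c*-.11-s*y,s*-.11+c*y])
print(tip_u(status.get_state()))
E
```

```text
[0.6516 0.1159 0.12  ] [ 0.6222 -0.0629  0.12  ] yaw -0.1632229317846176
pred corner [0.6495 0.1198]
(array([-0.1497, -0.0611,  0.0621]), np.float64(-0.0003711660983675147))
```

Call:
{"method": "play_rows", "body": {"rows": [[10,0,0,0.015,0,0,0],[10,0,0,0.012,0,0,0],[10,-0.015,0,0,0,0,0],[10,-0.02,0,0,0,0,0],[10,-0.02,0,0,0,0,0],[10,-0.01,0,0,0,0,0],[10,0,0,0,0,0,0]]}}

```text
clock: 12.3
tool_pos: [0.5024, -0.0497, 0.1983]
eef_rot: [0.084, 0.996, -0.001, -0.002]
contact_force: [-0.3, -0.1, -1.7]
opening: 0.179
finger_force: 40.0
```

```bash
python3 - <<'E'
from u import *
st=status.get_state();print(tip_u(st),st['tool_pos'],st['contact_force'],st['q'])
E
```

```text
(array([-0.08245052, -0.06217526,  0.0397621 ]), np.float64(-0.0007928852799395092)) [ 0.50236207 -0.04966076  0.19832873] [-0.32492857 -0.12240058 -1.68804934] [ 0.26414027  0.92668393 -0.42764228  2.04734142  1.02185772  0.40143385
  0.41357613]
```

Call:
{"method": "play_rows", "body": {"rows": [[10,-0.008,0,0.004,0,0,0],[10,-0.007,0,0,0,0,0],[10,-0.006,0,0,0,0,0],[10,-0.004,0,0,0,0,0],[10,-0.004,0,0,0,0,0],[10,-0.004,0,0,0,0,0],[10,-0.003,0,0,0,0,0],[10,0,0,0,0,0,0]]}}

```text
clock: 13.3
tool_pos: [0.5379, -0.0558, 0.1944]
eef_rot: [0.083, 0.997, -0.001, -0.002]
contact_force: [0.7, -0.0, -1.9]
opening: 0.178
finger_force: 40.0
```

```bash
python3 - <<'E'
from u import *
st=status.get_state();print(tip_u(st),st['tool_pos'],st['contact_force'],st['moment'])
E
```

```text
(array([-0.04633698, -0.06217382,  0.03585949]), np.float64(0.0006750885604942247)) [ 0.53790284 -0.05584513  0.19439096] [ 0.72076326 -0.04605222 -1.8666275 ] [-0.020974   -0.04219315  0.00375236]
```

Call:
{"method": "play_rows", "body": {"rows": [[10,0,0.002,0,0,0,0],[10,0,0.002,0,0,0,0],[10,0,0.002,0,0,0,0],[10,0,0.002,0,0,0,0],[10,0,0.002,0,0,0,0],[10,0,0.002,0,0,0,0],[10,0,0.002,0,0,0,0],[10,0,0.002,0,0,0,0]]}}

```text
clock: 14.3
tool_pos: [0.5404, -0.0399, 0.1943]
eef_rot: [0.083, 0.997, -0.001, -0.002]
contact_force: [0.3, 0.3, -2.2]
opening: 0.179
finger_force: 40.0
```

```bash
cat > s.py <<'E'
from u import *
np.set_printoptions(precision=4,suppress=True)
st=status.get_state();print(*tip_u(st),st['tool_pos'],st['contact_force'],st['moment'],st['clock'])
E
python3 s.py
```

```text
[-0.0466 -0.046   0.0358] 0.0008959934948547521 [ 0.5404 -0.0399  0.1943] [ 0.2538  0.2586 -2.174 ] [ 0.0402 -0.0076  0.0241] 14.3
```

Call:
{"method": "play_rows", "body": {"rows": [[10,0,0.002,0,0,0,0],[10,0,0.002,0,0,0,0],[10,0,0.002,0,0,0,0],[10,0,0.001,0,0,0,0]]}}

```text
clock: 14.8
tool_pos: [0.5416, -0.0329, 0.1943]
eef_rot: [0.083, 0.997, -0.001, -0.002]
contact_force: [0.5, -0.4, -1.6]
opening: 0.18
finger_force: 40.0
```

```bash
python3 s.py
```

```text
[-0.0466 -0.0389  0.0358] 0.0011204694229411116 [ 0.5416 -0.0329  0.1943] [ 0.5449 -0.3524 -1.6009] [-0.0392 -0.0767  0.0154] 14.8
```

Call:
{"method": "play_rows", "body": {"rows": [[10,0,0.002,0,0,0,0],[10,0,0.002,0,0,0,0],[10,0,0.002,0,0,0,0],[10,0,0.001,0,0,0,0]]}}

```text
clock: 15.3
tool_pos: [0.5427, -0.026, 0.1943]
eef_rot: [0.083, 0.997, -0.001, -0.002]
contact_force: [0.5, -0.9, -1.4]
opening: 0.176
finger_force: 40.0
```

```bash
python3 s.py
```

```text
[-0.0466 -0.0319  0.0358] 0.0010927057665880424 [ 0.5427 -0.026   0.1943] [ 0.4717 -0.8934 -1.3506] [ 0.0049 -0.0098 -0.0178] 15.3
```

Call:
{"method": "play_rows", "body": {"rows": [[10,0,0.002,0,0,0,0],[10,0,0.002,0,0,0,0],[10,0,0.002,0,0,0,0],[10,0,0.001,0,0,0,0]]}}

```text
clock: 15.8
tool_pos: [0.5437, -0.0205, 0.1941]
eef_rot: [0.084, 0.996, -0.003, -0.003]
contact_force: [-0.3, -4.9, -0.9]
opening: 0.178
finger_force: 40.2
```

```bash
python3 s.py
```

```text
[-0.0467 -0.0271  0.0355] -0.0014687972859053766 [ 0.5437 -0.0205  0.1941] [-0.2804 -4.857  -0.8975] [-0.8505  0.0615 -0.4784] 15.8
```

Call:
{"method": "play_rows", "body": {"rows": [[10,0,-0.003,0,0,0,0],[10,0.003,0,0,0,0,0],[10,0.003,0,0,0,0,0],[10,0.003,0,0,0,0,0],[10,0.003,0,0,0,0,0],[10,0.003,0,0,0,0,0],[10,0.003,0,0,0,0,0]]}}

```text
clock: 16.68
tool_pos: [0.5262, -0.0192, 0.1946]
eef_rot: [0.083, 0.997, -0.001, -0.001]
contact_force: [3.6, -3.3, -1.5]
opening: 0.174
finger_force: 40.1
```

```bash
python3 s.py
```

```text
[-0.0638 -0.0279  0.0362] 0.0006379775133503462 [ 0.5262 -0.0192  0.1946] [ 3.602  -3.2566 -1.5408] [-0.5185 -0.8098 -0.2833] 16.675
```

Call:
{"method": "play_rows", "body": {"rows": [[10,0.003,-0.002,0,0,0,0],[10,0.004,0,0,0,0,0],[10,0.004,0,0,0,0,0],[10,0.004,0,0,0,0,0],[10,0.004,0,0,0,0,0],[10,0.004,0,0,0,0,0]]}}

```text
clock: 17.42
tool_pos: [0.5024, -0.0171, 0.1945]
eef_rot: [0.083, 0.997, -0.001, -0.002]
contact_force: [4.1, -0.4, -1.0]
opening: 0.182
finger_force: 40.0
```

```bash
python3 s.py
```

```text
[-0.0878 -0.0298  0.036 ] 0.0013408308499948673 [ 0.5024 -0.0171  0.1945] [ 4.0868 -0.3942 -0.9813] [-0.0549 -0.8829 -0.0253] 17.425
```

Call:
{"method": "play_rows", "body": {"rows": [[10,0.005,0,0,0,0,0],[10,0.005,0,0,0,0,0],[10,0.005,0,0,0,0,0],[10,0.005,0,0,0,0,0],[10,0.005,0,0,0,0,0],[10,0.005,0,0,0,0,0],[10,0.005,0,0,0,0,0],[10,0.005,0,0,0,0,0]]}}

```text
clock: 18.42
tool_pos: [0.4629, -0.0108, 0.1946]
eef_rot: [0.083, 0.997, -0.001, -0.002]
contact_force: [3.6, -1.1, -1.4]
opening: 0.177
finger_force: 40.0
```

```bash
python3 s.py;python3 -c "
from h import *
print(status.get_state()['q'])"
```

```text
[-0.1279 -0.0302  0.0361] 0.0008034893362149353 [ 0.4629 -0.0108  0.1946] [ 3.5734 -1.0999 -1.4321] [-0.0307 -0.9018  0.04  ] 18.425
[ 0.08349862  0.9010032  -0.26090688  2.17548892  1.1777551   0.22273125
  0.15347839]
```

Call:
{"method": "play_rows", "body": {"rows": [[10,0.005,0,0,0,0,0],[10,0.005,0,0,0,0,0],[10,0.005,0,0,0,0,0],[10,0.005,0,0,0,0,0],[10,0.004,0,0,0,0,0],[10,0.003,0,0,0,0,0],[10,0,0,0,0,0,0]]}}

```text
clock: 19.3
tool_pos: [0.4359, -0.0063, 0.1947]
eef_rot: [0.083, 0.997, -0.002, -0.003]
contact_force: [2.5, -0.7, -2.5]
opening: 0.176
finger_force: 40.0
```

```bash
python3 s.py;python3 - <<'E'
from h import *
print(status.get_state()['q'])
im=cams.snapshot('top');cv2.imwrite('pics/t3.png',cv2.resize(im[130:280,280:440,::-1],(640,600),interpolation=cv2.INTER_CUBIC))
E
```

```text
[-0.1554 -0.0304  0.036 ] 0.001298793312497909 [ 0.4359 -0.0063  0.1947] [ 2.4758 -0.7288 -2.5351] [ 0.0209 -0.5274  0.1071] 19.3
[-0.02791026  0.89203381 -0.10335455  2.25907002  1.58265858  0.08271214
 -0.27161574]
```

View pics/t3.png

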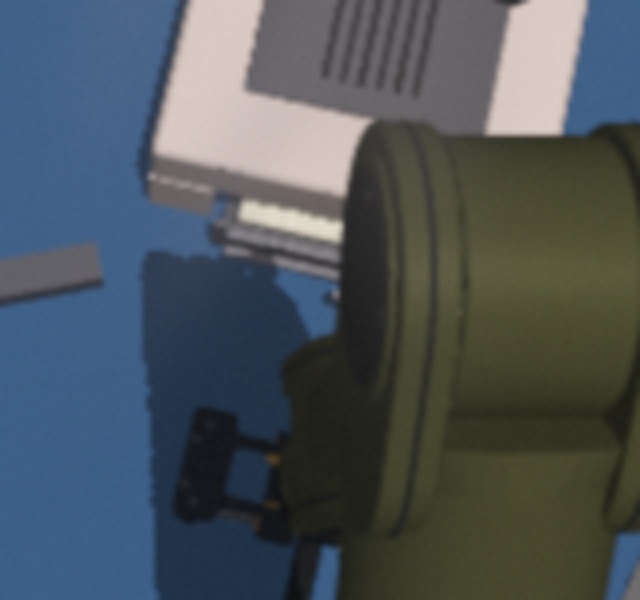

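The front plate now stands clear of the hood, with its face spanning rows 228–255 at the left end of the crop. I'll turn that into a travel figure.

```bash
python3 - <<'E'
from u import *
c,s=np.cos(A),np.sin(A)
for u,v,z in[(222,254,.009),(336,278,.009),(225,236,.061),(330,262,.061)]:
    X=px2w('top',280+u/4,130+v/4,z);d=X[:2]-U;x=c*d[0]+s*d[1];print(x,-s*d[0]+c*d[1],'travel',-x-.03)
E
```

```text
-0.13528275010578256 0.07040232030813709 travel 0.10528275010578256
-0.1331052899354305 -0.011508681282689748 travel 0.1031052899354305
-0.13575162504646296 0.07040834369271193 travel 0.10575162504646296
-0.13650391083134894 -0.002630218587229477 travel 0.10650391083134894
```

Call:
{"method": "play_rows", "body": {"rows": [[10,-0.004,0,0,0,0,0],[10,-0.004,0,0,0,0,0],[10,0,-0.006,0,0,0,0],[10,0,-0.008,0,0,0,0],[10,0,-0.008,0,0,0,0],[10,0,-0.01,0,0,0,0],[10,0,-0.01,0,0,0,0],[10,0,0,0,0,0,0]]}}

```text
clock: 20.35
tool_pos: [0.4372, -0.0502, 0.1948]
eef_rot: [0.084, 0.996, -0.002, -0.002]
contact_force: [0.0, 0.3, -1.5]
opening: 0.174
finger_force: 40.0
```

```bash
python3 s.py
```

```text
[-0.1467 -0.0738  0.0362] -0.001046374353642715 [ 0.4372 -0.0502  0.1948] [ 0.0165  0.2902 -1.4582] [ 0.0101 -0.0111  0.0391] 20.35
```

Call:
{"method": "play_rows", "body": {"rows": [[10,0.002,-0.02,-0.01,0,0,0],[10,0.002,-0.035,-0.01,0,0,0],[10,0,-0.035,-0.01,0,0,0],[10,0,-0.04,0,0,0,0],[10,0,-0.04,0,0,0,0],[10,0,-0.04,0,0,0,0],[10,0,-0.041,0,0,0,0],[10,0,0,0,0,0,6.6]]}}

```text
clock: 21.35
tool_pos: [0.3901, -0.2999, 0.2251]
eef_rot: [0.146, 0.989, -0.002, -0.002]
contact_force: [0.3, 0.9, -1.8]
opening: 0.181
finger_force: 40.0
```

Call:
{"method": "play_rows", "body": {"rows": [[10,0,0,0,0,0,7],[10,0,0,0,0,0,0],[10,0,0,0,0,0,0]]}}

```text
clock: 21.72
tool_pos: [0.3921, -0.2956, 0.2255]
eef_rot: [0.199, 0.98, -0.001, -0.002]
contact_force: [0.8, -0.4, -1.7]
opening: 0.18
finger_force: 40.0
```

```bash
python3 s.py; python3 - <<'E'
from fit import *
np.set_printoptions(precision=4,suppress=True)
st=status.get_state();R=Ro.from_quat(st['eef_rot']).as_matrix();print(R)
for n in('top','scene'):cams.snapshot(n)
m=finder.regions_of('scene','mat')
M=np.array([.4215,-.3103]);a=-.407;c,s=np.cos(a),np.sin(a)
for l,o in(('tip',[-.145,.018,.158]),('end',[.08,0,.158])):
    X=(np.array(st['tool_pos'])+R@o)[:2]-M;print(l,c*X[0]+s*X[1],-s*X[0]+c*X[1])
save(cams.snapshot('top'),'t4.png')
E
```

```text
[-0.1541 -0.3565  0.0671] -0.23380088121834594 [ 0.3921 -0.2956  0.2255] [ 0.7609 -0.4459 -1.7368] [-0.0172 -0.0718  0.0158] 21.725
[[-0.9205  0.3907 -0.0044]
 [ 0.3907  0.9205 -0.002 ]
 [ 0.0032 -0.0036 -1.    ]]
tip 0.11155527557878914 0.020131385123716792
end -0.11333903567047798 0.0008719958847993314
```

View pics/t4.png

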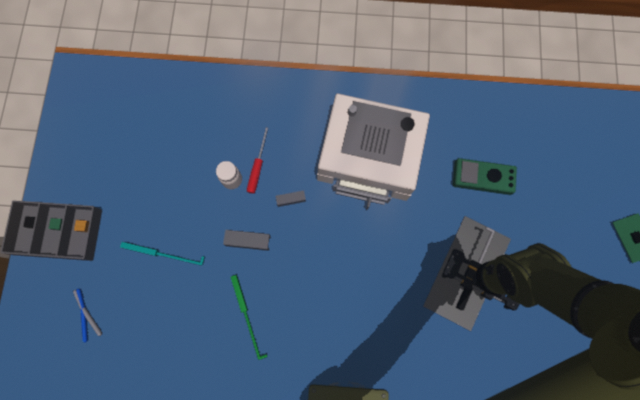

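The drawer is out, the bystanders haven't moved, and the hook hangs over the mat along its long axis with the tip near (487, 229).

Call:
{"method": "play_rows", "body": {"rows": [[10,0,0,0.015,0,0,0],[10,0,0,0.015,0,0,0],[10,0,0,0.012,0,0,0],[10,0,0,0.005,0,0,0],[10,0,0,0.003,0,0,0],[10,0,0,0.001,0,0,0],[10,0,0,0,0,0,0]]}}

```text
clock: 22.8
tool_pos: [0.3919, -0.296, 0.1748]
eef_rot: [0.201, 0.98, -0.002, -0.002]
contact_force: [-0.2, -0.1, -1.2]
opening: 0.177
finger_force: 40.0
```

Call:
{"method": "play_rows", "body": {"rows": [[10,0,0,0.0015,0,0,0],[10,0,0,0,0,0,0],[24,0,0,0,0,0,0],[30,0,0,0,0,0,0],[45,0,0,0,0,0,0],[45,0,0,0,0,0,0]]}}

```text
clock: 23.55
tool_pos: [0.3918, -0.2959, 0.173]
eef_rot: [0.201, 0.98, -0.001, -0.002]
contact_force: [-0.6, -0.3, -0.1]
opening: 0.451
finger_force: 0.0
```

Call:
{"method": "play_rows", "body": {"rows": [[50,0,0,-0.02,0,0,0],[50,0,0,-0.04,0,0,0],[50,0,0,-0.05,0,0,0],[50,0.03,0,-0.04,0,0,0],[50,0,-0.05,0,0,0,0],[50,0,-0.05,0,0,0,0],[50,0,-0.05,0,0,0,0],[50,0,0,0,0,0,0]]}}

```text
clock: 24.55
tool_pos: [0.3029, -0.4254, 0.323]
eef_rot: [0.205, 0.979, -0.003, -0.003]
contact_force: [0.6, -0.3, -0.7]
opening: 0.499
finger_force: 0.0
```

```bash
python3 - <<'E'
from h import *
st=status.get_state();print(st['tool_pos'],st['clock'])
im=cams.snapshot('top');cv2.imwrite('pics/t5.png',cv2.resize(im[130:330,310:530,::-1],(660,600),interpolation=cv2.INTER_CUBIC))
E
```

```text
[ 0.30285429 -0.42544495  0.32304981] 24.55
```

View pics/t5.png

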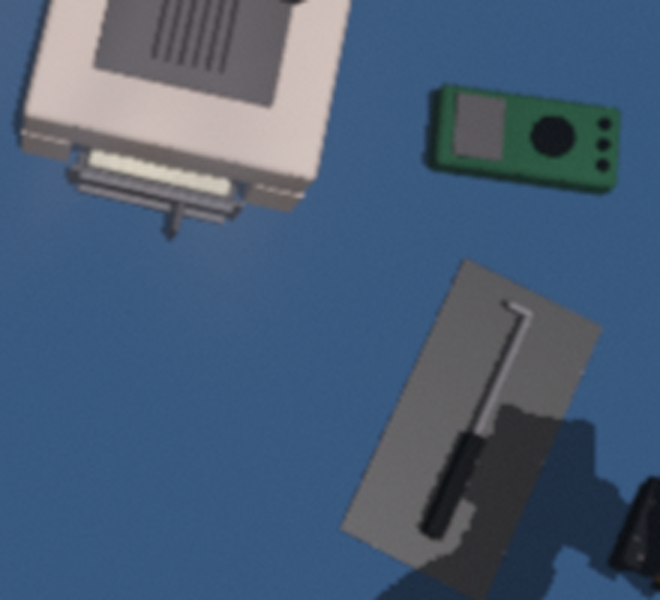

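The hook lies flat and wholly inside the mat, from (430, 535) to (520, 305) in the crop. The drawer is out and the gripper is clear.

```bash
python3 -c "
from plant import r
print(r.finish_job())"
```

```text
the job is handed in; nothing more can be done
None
```

I handed the job in at about 25 s of the 66 s: by the pictures the drawer is out about 10 cm, its plate 2 cm or more clear of the hood. The hook lies flat and wholly on the mat, with the meter, screwdriver and jar undisturbed; the hand-in returned no verdict.

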